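# Angle a stone strip past the post into its carving cradle

## Task

Push the long limestone strip into the oak cradle on the carving bench, only pushing it along the table and never picking it up: angle the end nearer the steel post in behind the post first, then push the other end in until the strip lies flat on the table, fully home along the back fence, between the two end blocks. Leave the hammer, the chisel and the pot where they are.

Things in the scene. Friction and masses are not known exactly. Their poses are not given: they have to be found in the camera images.
- strip: pale limestone bar flat on the table, 300 mm long (its y), 36 mm wide (x), 30 mm high, about 0.7 kg; slides with friction, stays where it is left. Origin at the centre of its underside. Starts on the robot's side of the cradle, shifted to the robot's right, its left end to the right of the post
- strip_left (a point): centre of the strip's left end face (strip y = +150 mm), 15 mm above its underside; axes as the strip's
- strip_right (a point): centre of the strip's right end face (strip y = -150 mm), 15 mm above its underside; axes as the strip's
- cradle: fixed oak cradle, 30 mm high, open towards the robot, no floor. Origin on the table under the middle of the fence's front face; x points into the fence, away from the robot, y left along it, z up. Fence front face at x = 0, 32 mm thick. End blocks: inner faces at y = +-165 mm, 30 mm thick, from the fence to x = -40 mm. Strip home: along y against the fence, centre line at x = -18 mm
- post (a point): top centre of the fixed round steel post in front of the bay's left part: 24 mm diameter, 55 mm high, axis at x = -74, y = +110 mm in the cradle's frame; 62 mm between post and fence; the opening between post and right end block (263 mm) is shorter than the strip
- hammer: hammer lying to the left of the work, handle towards the robot, some 0.27 m long; leave alone. Origin on its underside
- chisel: steel stone chisel, 160 mm long and 34 mm wide at its blade, lying to the right of the work; leave alone. Origin on its underside
- pot: terracotta pot, 84 mm across and 70 mm high, to the right of the cradle; leave alone. Origin at the centre of its underside

How it is judged:
On the way:
1. the left end is in behind the post while the right end is still outside the bay (y of strip_left in the frame of cradle above 0.115 m and x of strip_left in the frame of cradle above -0.056 m and x of strip_right in the frame of cradle below -0.045 m), for 0.1 s.
At the end, for the whole second after the job is handed in: The strip lies flat and at rest on the table inside the bay, between the end blocks, with both ends within 7 mm of the back fence (x of each of strip_left, strip_right in the frame of cradle above -0.025 m and y of strip_left in the frame of cradle below 0.167 m and y of strip_right in the frame of cradle above -0.167 m and height (world z) of strip below 0.005 m and angle between strip's own z axis and vertical below 0.06 rad and linear speed of strip below 0.01 m/s); the robot touches nothing.
It fails at once if the strip is lifted or carried (more than 12 mm up) or tipped over (height (world z) of strip above 0.012 m or angle between strip's own z axis and vertical above 0.2 rad).
It fails at once if the hammer, chisel or pot is moved more than 20 mm (distance of any of hammer, chisel, pot from where it was at the start of the episode above 0.02 m).
It also fails if it takes over 72 s, if anything falls off the work surface, if the arm or the gripper's body presses on something with over 40 N, if the wrist force passes 120 N, or if a joint passes its speed limit or range.

## Robot

A 6-joint arm with a two-finger parallel gripper is mounted at the origin on the work surface. World frame = base frame: x ahead of the robot, y to its left, z up, the work surface at z = 0. Lengths are in m, angles in rad, forces in N, time in s.
With the tool pointing down it reaches from about 0.325 to 1 m from the base axis. Payload 5.1 kg.
Tool frame: the origin (TCP) lies midway between the tips of the shut fingers; the grasp point (between the pads) lies 19 mm behind it; z points along the fingers, y is the line along which they close (so a half turn about z gives the same grasp; the last joint's range is limited). The gripper opens to 85 mm and grips with 20 to 120 N. Pads are 22 mm wide; open, the fingers measure 114 mm over their backs; the gripper's body (76 mm by 85 mm) begins 54 mm behind the grasp point. The pads swing forward as they close: fully open they stand 13 mm farther back than shut.
Start: joints at [1.142, 0.124, 1.65, -0, 1.367, -0.083], TCP at [0.22, 0.612, 0.231] pointing down, gripper open.
Joint ranges: [-2.61, 2.61], [-1.02, 2.33], [0.03, 2.71], [-1.35, 4.49], [0.32, 2.68], [-2.91, 2.91]. Speed limits (rad/s): [2.57, 2.57, 3.14, 3.14, 3.14, 3.14].

## Interface

Orientations are given as a rotation vector (axis times angle).
In Python, from workcell import r gives the robot as it stands.
- The arm moves only by the tool move_arm, never from a script. Its arguments are lists of equal length, an entry for each row: "fingers": the closure in counts, from 0 (fully open) to 255 (shut); "linear": the shift along the tool's x, y, z normalised to -1 to 1, where 1 is 5 cm, a list of three; "rot": the turn, a rotation vector about the tool's x, y, z normalised to -1 to 1, where 1 is pi/2 rad, a list of three. In form: {"fingers": [fingers, ...], "linear": [[tx, ty, tz], ...], "rot": [[wx, wy, wz], ...]}. A call has 1 to 20 rows; each row shifts and turns the commanded pose from where the row before left it, along the tool's axes as they then stand; what a row does not reach is not made up. A row lasts 1/10 s, in which the tool goes at most 50 mm and 8.59 degrees, less where a joint would pass 70% of its speed; a pose out of reach is approached as far as the arm can. A call with a number of a shift or a turn outside -1 to 1 is refused whole. A call with a gripper value outside its range is refused whole. The fingers move at their own pace and stop on an object; "force" is the grip in N (left out, the last holds). Time passes only in rows, so rows that do not move let the fingers close. It gives the time, the measured TCP pose, the force, the opening and the grip force at its end, in the units of the state.
- r.read_state(): the state, without advancing time (a new reading comes with each control period).
- r.get_image(name): name is "scene" or "top"; returns (picture, depth): 420x560x3 uint8, blue, green, red; 420x560 float32, m along the optical axis (not along the pixel's ray), 0 where there is no reading.
- r.camera_params(name): a dict with "intrinsics" (3x3 intrinsics, pixels), "cam_to_world" (4x4, takes a point from camera to world coordinates). Camera axes: x right, y up, looking along -z (the intrinsics and any distortion apply to the point x, -y, -z); pixel columns grow to the right and rows downward; lengths in m; the calibration is good to about 2 mm. A picture is of the moment at which its call begins. camera_params takes no time and is no camera call.
- r.finish_job(): hands the job in; it is judged then, once.
The state is a dict: "time_s": time; "joint_positions": joint angles; "qd": joint speeds; "joint_efforts": joint torques, N m; "ee_pos": TCP position; "orientation": TCP orientation; "contact_force": force on the tool from outside, world axes, zero at the start; "wrist_torque": the same for the moment, N m; "grip_width": opening from 0.0 (shut) to 1.0 (fully open); "grasp_force": force on a finger pad.
Only numpy, scipy, OpenCV 4.12 (cv2) and the standard library are available. Lean on these libraries where they do the work, as an engineer would, in place of code of your own. Each camera call takes 0.05 s, during which the arm holds its last target. There are 200 camera calls.

## Working session

There is one attempt and no reset: what is moved stays moved. The work goes in short steps, Python scripts to look and compute and a tool call to move; the robot and the scene stay as the last step left them, time stands still between calls to the robot, and variables do not carry over. Pictures are saved under pics/ and viewed, at most 10 in all, crops included, and the job is handed in when it is done.

Besides the shell and the picture viewer there is one more tool, called by a JSON object that holds its "api" and its "payload". move_arm: Moves the arm, as the interface text tells. Scaled input: -1 to 1 covers 5 cm each way for a shift and pi/2 rad each way for a turn. Its arguments: {"type":"object","properties":{"fingers":{"type":"array"},"linear":{"type":"array"},"rot":{"type":"array"},"force":{"type":"number"}},"required":["fingers","linear","rot"]}

```bash
mkdir -p pics; cat > h.py <<'E'
import numpy as np, cv2
from workcell import r
def look(n,f=None):
    im,d=r.get_image(n)
    if f: cv2.imwrite('pics/'+f,im)
    p=r.camera_params(n);K=np.array(p['intrinsics']);T=np.array(p['cam_to_world'])
    v,u=np.mgrid[:420,:560]
    P=np.stack([(u-K[0,2])/K[0,0]*d,-(v-K[1,2])/K[1,1]*d,-d,np.ones_like(d)],-1)@T.T
    P=P[...,:3]; P[d==0]=np.nan
    return im,P
E
python3 - <<'E'
from h import *
im,P=look('top','top1.png')
np.save('P.npy',P); np.save('im.npy',im)
s=r.read_state(); print(s['time_s'],s['ee_pos'],s['orientation'],s['contact_force'])
p=r.camera_params('top'); print(p)
E
```

```text
0.05 [0.22008036 0.61095378 0.2300674 ] [-0.54039215 -3.0942224   0.00317628] [0.05674243 0.90204371 0.05338943]
{'intrinsics': array([[416.44351042,   0.        , 284.8292403 ],
       [  0.        , 416.44351042, 204.4267496 ],
       [  0.        ,   0.        ,   1.        ]]), 'cam_to_world': array([[ 0.01487092,  0.98622197, -0.16475764,  0.37375379],
       [-0.99932183,  0.02021054,  0.03078   , -0.02144393],
       [ 0.03368576,  0.16418818,  0.9858537 ,  0.99759597],
       [ 0.        ,  0.        ,  0.        ,  1.        ]])}
```

View pics/top1.png

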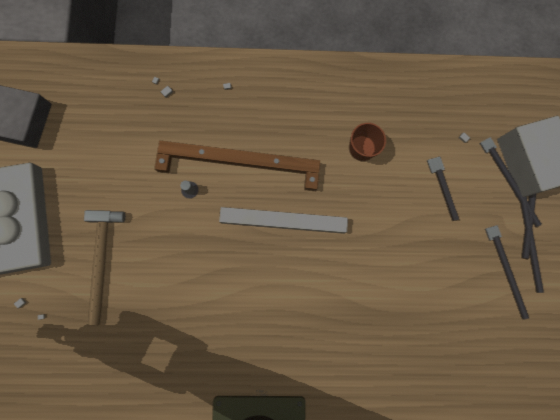

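The view shows the fence from (158,148) to (320,165), the post at (188,188) and the strip from (220,215) to (347,225). The hammer is at (105,216), the pot at (368,141) and the chisel at (445,190). Next I'll fit the poses.

```bash
cat >> h.py <<'E'
def strip(im,P):
    """strip centre, yaw of its y axis, rect size, from pale top pixels"""
    z=P[...,2]; hsv=cv2.cvtColor(im,cv2.COLOR_BGR2HSV)
    m=(z>.022)&(z<.038)&(hsv[...,1]<60)&(P[...,0]>.3)&(P[...,0]<.75)&(abs(P[...,1]+.02)<.3)&(hsv[...,2]>90)
    n,l,st,_=cv2.connectedComponentsWithStats(m.astype(np.uint8))
    k=1+st[1:,4].argmax(); q=P[l==k]
    c,sz,a=cv2.minAreaRect((q[:,:2]*1000).astype(np.float32))
    b=cv2.boxPoints((c,sz,a)); e=[b[1]-b[0],b[2]-b[1]]; e=max(e,key=np.linalg.norm); e=e*np.sign(e[1])
    return np.array(c)/1000,e/np.linalg.norm(e),sz,np.median(q[:,2]),len(q)
E
python3 - <<'E'
from h import *
im,P=np.load('im.npy'),np.load('P.npy')
print('strip',strip(im,P))
z=P[...,2]; 
print('table z',np.nanmedian(z[240:300,200:400]))
def comp(m,n):
    q=P[m]; c,sz,a=cv2.minAreaRect((q[:,:2]*1000).astype(np.float32)); print(n,c,sz,a,len(q),np.median(q[:,2])); print(cv2.boxPoints((c,sz,a)).round(0).tolist())
v,u=np.mgrid[:420,:560]
box=lambda a,b,c,d:(u>=a)&(u<=b)&(v>=c)&(v<=d)
comp(box(150,325,135,195)&(z>.022)&(z<.036)&~box(178,205,178,195),'cradle')
comp(box(175,205,175,200)&(z>.048),'post')
comp(box(80,130,205,330)&(z>.008),'hammer'); comp(box(345,390,120,165)&(z>.05),'pot')
comp(box(425,460,155,222)&(z>.006),'chisel')
# fence front edge, per column: front-most top pixels
hm=(z>.022)&(z<.036)
pts=[]
for c in range(178,300,4):
    rows=np.where(hm[135:185,c])[0]+135
    if len(rows): pts.append(np.r_[P[rows.max(),c,:2],P[rows.min(),c,:2]])
pts=np.array(pts)
for k in (0,2): 
    f=np.polyfit(pts[:,k+1],pts[:,k],1); print('fence line x=a*y+b',f,np.std(np.polyval(f,pts[:,k+1])-pts[:,k]))
E
```

```text
strip (array([ 0.5004509 , -0.04797855]), array([0.06556092, 0.9978486 ], dtype=float32), (298.7282409667969, 36.1817512512207), np.float64(0.030068241274492313), 1908)
table z 0.00010071247861143107
cradle (630.779541015625, 63.66865539550781) (390.6398010253906, 73.27139282226562) 84.12442016601562 2618 0.029908908799770872
[[574.0, -127.0], [647.0, -134.0], [687.0, 254.0], [614.0, 262.0]]
post (571.8008422851562, 179.80657958984375) (22.19745635986328, 22.760440826416016) 37.635047912597656 88 0.05508424855351396
[[556.0, 182.0], [570.0, 164.0], [588.0, 178.0], [574.0, 196.0]]
hammer (384.60284423828125, 371.091796875) (88.98281860351562, 259.7718505859375) 89.99557495117188 1674 0.02347624867959719
[[255.0, 327.0], [514.0, 327.0], [514.0, 416.0], [255.0, 416.0]]
pot (686.9126586914062, -241.91677856445312) (81.5848388671875, 82.11605834960938) 8.686491966247559 383 0.0671465685409901
[[640.0, -207.0], [653.0, -289.0], [733.0, -276.0], [721.0, -195.0]]
chisel (586.9638671875, -443.3930969238281) (162.00201416015625, 48.74070358276367) 11.755509376525879 528 0.012540274368049109
[[503.0, -436.0], [513.0, -484.0], [671.0, -451.0], [661.0, -403.0]]
fence line x=a*y+b [0.10134787 0.62830731] 0.0005358109158252238
fence line x=a*y+b [0.10370803 0.65833995] 0.0009061725483208509
```

{"api": "move_arm", "payload": {"fingers": [255, 255, 255, 255, 255, 255, 255, 255, 255, 255, 255], "linear": [[0, 0, 0], [0, 0, 0], [0, 0, 0], [0, 0, 0], [0, 0, 0], [0, 0, 0], [0, 0, 0], [0, 0, 0], [0, 0, 0], [0, 0, 0], [0, 0, 0]], "rot": [[0, 0, 0.0943], [0, 0, 0.0943], [0, 0, 0.0943], [0, 0, 0.0943], [0, 0, 0.0943], [0, 0, 0.0943], [0, 0, 0.0943], [0, 0, 0.0943], [0, 0, 0.0943], [0, 0, 0.0943], [0, 0, 0.0943]]}}

```text
time_s: 1.15
ee_pos: [0.2201, 0.6111, 0.2303]
orientation: [2.627, 1.722, -0.002]
contact_force: [-0.0, -0.7, 0.4]
grip_width: -0.002
grasp_force: 0.0
```

{"api": "move_arm", "payload": {"fingers": [255, 255, 255, 255, 255, 255, 255, 255, 255, 255, 255, 255, 255, 255, 255, 255], "linear": [[-0.55, 0.604, 0], [-0.55, 0.604, 0], [-0.55, 0.604, 0], [-0.55, 0.604, 0], [-0.55, 0.604, 0], [-0.55, 0.604, 0], [-0.55, 0.604, 0], [-0.55, 0.604, 0], [-0.55, 0.604, 0], [-0.55, 0.604, 0], [-0.55, 0.604, 0], [-0.55, 0.604, 0], [-0.55, 0.604, 0], [-0.55, 0.604, 0], [0, 0, 0], [0, 0, 0]], "rot": [[0, 0, 0], [0, 0, 0], [0, 0, 0], [0, 0, 0], [0, 0, 0], [0, 0, 0], [0, 0, 0], [0, 0, 0], [0, 0, 0], [0, 0, 0], [0, 0, 0], [0, 0, 0], [0, 0, 0], [0, 0, 0], [0, 0, 0], [0, 0, 0]]}}

```text
time_s: 2.75
ee_pos: [0.4573, 0.0906, 0.2306]
orientation: [-2.623, -1.726, 0.002]
contact_force: [-0.5, 0.1, -0.3]
grip_width: 0.002
grasp_force: 0.0
```

```bash
cat >> h.py <<'E'
from scipy.spatial.transform import Rotation as Ro
O=np.array([.6348,.0633]); C=np.array([[.9948,.1022],[-.1022,.9948]]) # columns: cradle x,y in world
def cr(p): return (np.array(p)[:2]-O)@C*1000
def st():
    s=r.read_state(); M=Ro.from_rotvec(s['orientation']).as_matrix()
    print('t',round(s['time_s'],2),'tcp',s['ee_pos'].round(4),'cradle',cr(s['ee_pos']).round(1),'F',np.round(s['contact_force'],1),'w',round(float(s['grip_width']),2))
    return s,M
def to(x,y,z,s,M):
    """tool-frame move (mm) to reach cradle x,y (mm), world z (m)"""
    w=np.r_[O+C@np.array([x,y])/1000,z]; print('move mm (tool)',((M.T@(w-s['ee_pos']))*1000).round(1))
def ss():
    im,P=look('top'); c,e,sz,z,n=strip(im,P); ec=C.T@e; a=np.arctan2(*ec); cc=cr(c)
    L,R=cc+150*ec,cc-150*ec; d=(L-np.array([-74,110]))@np.array([ec[1],-ec[0]])
    print('strip c',cc.round(1),'a',a.round(3),'L',L.round(1),'R',R.round(1),'d_post',d.round(1),'size',np.round(sz,0),n)
    return cc,ec,L,R
E
python3 - <<'E'
from h import *
s,M=st(); print(M.round(3)); to(-178,10,.01,s,M); ss(); print(s['joint_positions'])
E
```

```text
t 2.75 tcp [0.4573 0.0906 0.2306] cradle [-179.3    9. ] F [-0.5  0.1 -0.3] w 0.0
[[ 0.396  0.918 -0.001]
 [ 0.918 -0.396  0.   ]
 [-0.    -0.001 -1.   ]]
move mm (tool) [  1.4   1.3 220.6]
strip c [-121.8 -137.5] a -0.04 L [-127.8   12.4] R [-115.8 -287.4] d_post -57.6 size [273.  36.] 1741
[ 8.00442959e-02 -2.97424375e-01  2.04504797e+00  4.55198283e-04
  1.39542564e+00  4.86638681e-01]
```

{"api": "move_arm", "payload": {"fingers": [255, 255, 255, 255, 255, 255, 255, 255, 255, 255], "linear": [[0, 0, 0.55], [0, 0, 0.55], [0, 0, 0.55], [0, 0, 0.55], [0, 0, 0.55], [0, 0, 0.55], [0, 0, 0.55], [0, 0, 0.4], [0, 0, 0.15], [0, 0, 0]], "rot": [[0, 0, 0], [0, 0, 0], [0, 0, 0], [0, 0, 0], [0, 0, 0], [0, 0, 0], [0, 0, 0], [0, 0, 0], [0, 0, 0], [0, 0, 0]]}}

```text
time_s: 3.8
ee_pos: [0.4562, 0.0921, 0.0103]
orientation: [-2.62, -1.732, 0.004]
contact_force: [-0.4, -0.2, -0.2]
grip_width: -0.0
grasp_force: 0.0
```

{"api": "move_arm", "payload": {"fingers": [255, 255, 255, 255, 255, 255, 255, 255, 255, 255, 255, 255, 255, 255, 255, 255], "linear": [[0.03, 0.095, 0], [0.03, 0.095, 0], [0.03, 0.095, 0], [0.03, 0.095, 0], [0.03, 0.095, 0], [0.03, 0.095, 0], [0.03, 0.095, 0], [0.03, 0.095, 0], [0.03, 0.095, 0], [0.03, 0.095, 0], [0.03, 0.095, 0], [0.03, 0.095, 0], [0.03, 0.095, 0], [0.03, 0.095, 0], [0.03, 0.095, 0], [0, 0, 0]], "rot": [[0, 0, 0], [0, 0, 0], [0, 0, 0], [0, 0, 0], [0, 0, 0], [0, 0, 0], [0, 0, 0], [0, 0, 0], [0, 0, 0], [0, 0, 0], [0, 0, 0], [0, 0, 0], [0, 0, 0], [0, 0, 0], [0, 0, 0], [0, 0, 0]]}}

```text
time_s: 5.4
ee_pos: [0.5331, 0.0837, 0.0113]
orientation: [2.622, 1.729, 0.002]
contact_force: [0.2, -0.1, 0.3]
grip_width: 0.0
grasp_force: 0.0
```

```bash
python3 - <<'E'
from h import *
s,M=st(); look('top','t2.png'); ss()
E
```

```text
t 5.4 tcp [0.5331 0.0837 0.0113] cradle [-103.3    9.9] F [ 0.2 -0.1  0.3] w 0.0
strip c [-111.6 -150.6] a 0.252 L [-74.2  -5.4] R [-149.1 -295.9] d_post 28.6 size [248.  36.] 1518
```

View pics/t2.png

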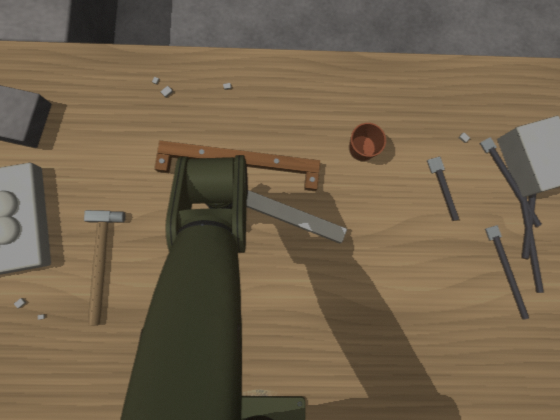

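{"api": "move_arm", "payload": {"fingers": [255, 255, 255, 255, 255, 255, 255, 255, 255, 255, 255], "linear": [[0.017, 0.053, 0], [0.017, 0.053, 0], [0, 0, 0], [-0.1, -0.3, 0], [-0.1, -0.3, 0], [0, 0, -0.6], [0, 0, -0.6], [0, 0, -0.6], [0, -0.8, 0], [0, -0.8, 0], [0, 0, 0]], "rot": [[0, 0, 0], [0, 0, 0], [0, 0, 0], [0, 0, 0], [0, 0, 0], [0, 0, 0], [0, 0, 0], [0, 0, 0], [0, 0, 0], [0, 0, 0], [0, 0, 0]]}}

```text
time_s: 6.6
ee_pos: [0.4292, 0.1185, 0.1005]
orientation: [-2.62, -1.732, 0.001]
contact_force: [-0.0, -0.6, -0.1]
grip_width: -0.003
grasp_force: 0.0
```

```bash
sed -i 's/L,R=cc+150\*ec,cc-150\*ec;/R=cc-max(sz)\/2*ec; L=R+300*ec;/' h.py; python3 - <<'E'
from h import *
s,M=st(); cc,e,L,R=ss(); p=R-45*e; to(*p,.1,s,M); print(M[:2,:2], C@e)
E
```

```text
t 6.6 tcp [0.4292 0.1185 0.1005] cradle [-210.2   33.8] F [-0.  -0.6 -0.1] w -0.0
strip c [-103.9 -125. ] a 0.277 L [-62.8  19.4] R [-144.9 -269.2] d_post 35.5 size [300.  36.] 1897
move mm (tool) [-3.152e+02  1.529e+02  3.000e-01]
[[ 0.3915341   0.92016317]
 [ 0.9201636  -0.39153381]] [0.37050487 0.92890788]
```

{"api": "move_arm", "payload": {"fingers": [255, 255, 255, 255, 255, 255, 255, 255, 255, 255, 255, 255, 255, 255, 255, 255], "linear": [[-0.63, 0.306, 0], [-0.63, 0.306, 0], [-0.63, 0.306, 0], [-0.63, 0.306, 0], [-0.63, 0.306, 0], [-0.63, 0.306, 0], [-0.63, 0.306, 0], [-0.63, 0.306, 0], [-0.63, 0.306, 0], [-0.63, 0.306, 0], [0, 0, 0], [0, 0, 0.5], [0, 0, 0.5], [0, 0, 0.5], [0, 0, 0.3], [0, 0, 0]], "rot": [[0, 0, 0], [0, 0, 0], [0, 0, 0], [0, 0, 0], [0, 0, 0], [0, 0, 0], [0, 0, 0], [0, 0, 0], [0, 0, 0], [0, 0, 0], [0, 0, -0.0144], [0, 0, 0], [0, 0, 0], [0, 0, 0], [0, 0, 0], [0, 0, 0]]}}

```text
time_s: 8.25
ee_pos: [0.4478, -0.2312, 0.0088]
orientation: [-2.599, -1.758, 0.003]
contact_force: [-0.8, -1.0, -0.3]
grip_width: 0.002
grasp_force: 0.0
```

```bash
python3 - <<'E'
from h import *
s,M=st(); L=np.array([-62.8,19.4]);e=np.array([.2735,.9619]); R=L-300*e
print('off-axis',(cr(s['ee_pos'])-R)@np.array([e[1],-e[0]]),'along',(cr(s['ee_pos'])-R)@e); to(*R,.01,s,M)
E
```

```text
t 8.25 tcp [ 0.4478 -0.2312  0.0088] cradle [-156.  -312.1] F [-0.8 -1.  -0.3] w 0.0
off-axis 1.0372717063910741 along -44.315898712660406
move mm (tool) [44.3 -1.1 -1.2]
```

{"api": "move_arm", "payload": {"fingers": [255, 255, 255, 255, 255, 255, 255, 255, 255, 255, 255, 255, 255, 255, 255, 255], "linear": [[0.15, -0.02, 0], [0.15, 0, 0], [0.15, 0, 0], [0.1, 0, 0], [0.12, 0, 0], [0.12, 0, 0], [0.12, 0, 0], [0.12, 0, 0], [0.12, 0, 0], [0.12, 0, 0], [0.12, 0, 0], [0.12, 0, 0], [0.12, 0, 0], [0.12, 0, 0], [0.12, 0, 0], [0, 0, 0]], "rot": [[0, 0, 0], [0, 0, 0], [0, 0, 0], [0, 0, 0], [0, 0, 0], [0, 0, 0], [0, 0, 0], [0, 0, 0], [0, 0, 0], [0, 0, 0], [0, 0, 0], [0, 0, 0], [0, 0, 0], [0, 0, 0], [0, 0, 0], [0, 0, 0]]}}

```text
time_s: 9.85
ee_pos: [0.4836, -0.1453, 0.0119]
orientation: [2.601, 1.76, 0.0]
contact_force: [-0.3, -2.7, 2.1]
grip_width: -0.004
grasp_force: 1.0
```

```bash
python3 - <<'E'
from h import *
s,M=st(); look('top','t3.png'); cc,e,L,R=ss(); to(*R,.01,s,M); print(C@e, M[:2,0])
E
```

```text
t 9.85 tcp [ 0.4836 -0.1453  0.0119] cradle [-129.1 -222.9] F [-0.3 -2.7  2.1] w -0.0
strip c [-82.5 -48.7] a 0.274 L [-36.3 115.5] R [-117.5 -173.3] d_post 34.8 size [259.  36.] 1648
move mm (tool) [50.8 -2.6  1.8]
[0.36772865 0.93001041] [0.37194795 0.92825342]
```

View pics/t3.png

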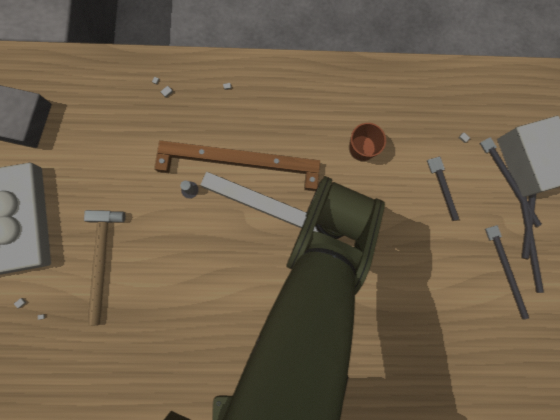

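{"api": "move_arm", "payload": {"fingers": [255, 255, 255, 255, 255, 255, 255, 255, 255, 255, 255, 255, 255], "linear": [[0.12, 0, 0], [0.12, 0, 0], [0.12, 0, 0], [0.12, 0, 0], [0.12, 0, 0], [0.12, 0, 0], [0.12, 0, 0], [0.12, 0, 0], [0.12, 0, 0], [0.12, 0, 0], [0.12, 0, 0], [0.12, 0, 0], [0, 0, 0]], "rot": [[0, 0, 0], [0, 0, 0], [0, 0, 0], [0, 0, 0], [0, 0, 0], [0, 0, 0], [0, 0, 0], [0, 0, 0], [0, 0, 0], [0, 0, 0], [0, 0, 0], [0, 0, 0], [0, 0, 0]]}}

```text
time_s: 11.25
ee_pos: [0.51, -0.0785, 0.0115]
orientation: [2.602, 1.76, -0.0]
contact_force: [-0.8, -1.8, 2.0]
grip_width: 0.001
grasp_force: 1.4
```

{"api": "move_arm", "payload": {"fingers": [255, 255, 255, 255, 255, 255, 255, 255], "linear": [[-0.3, 0, 0], [-0.4, 0, 0], [0, 0, -0.5], [0, 0, -0.6], [0, -0.7, -0.6], [0, -0.8, 0], [0, -0.8, 0], [0, 0, 0]], "rot": [[0, 0, 0], [0, 0, 0], [0, 0, 0], [0, 0, 0], [0, 0, 0], [0, 0, 0], [0, 0, 0], [0, 0, 0]]}}

```text
time_s: 12.05
ee_pos: [0.385, -0.0665, 0.0939]
orientation: [-2.599, -1.757, 0.003]
contact_force: [-0.2, 0.0, -1.4]
grip_width: 0.003
grasp_force: 0.0
```

```bash
python3 - <<'E'
from h import *
s,M=st(); look('top','t4.png'); cc,e,L,R=ss(); print(M[:2,:2]); to(R[0]-60,R[1]+30,.1,s,M)
E
```

```text
t 12.05 tcp [ 0.385  -0.0665  0.0939] cradle [-235.2 -154.7] F [-0.2  0.  -1.4] w 0.0
strip c [-68.1   1.4] a 0.274 L [-27.5 145.8] R [-108.7 -143.1] d_post 35.0 size [300.  36.] 1884
[[ 0.37265456  0.92796282]
 [ 0.92796993 -0.37264886]]
move mm (tool) [58.3 52.4 -6.3]
```

View pics/t4.png

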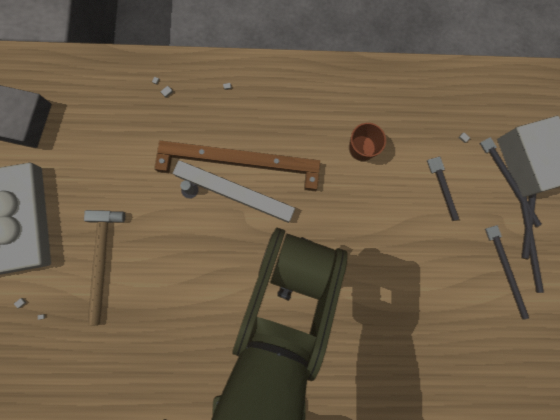

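{"api": "move_arm", "payload": {"fingers": [255, 255, 255, 255, 255, 255, 255, 255, 255], "linear": [[0, 0, 0], [0, 0, 0], [0.3, 0.6, 0], [0.3, 0.7, 0], [0, 0, 0.5], [0, 0, 0.6], [0, 0, 0.4], [0, 0, 0.16], [0, 0, 0]], "rot": [[0, 0, -0.089], [0, 0, -0.089], [0, 0, 0], [0, 0, 0], [0, 0, 0], [0, 0, 0], [0, 0, 0], [0, 0, 0], [0, 0, 0]]}}

```text
time_s: 13.05
ee_pos: [0.4575, -0.0451, 0.012]
orientation: [-2.331, -2.103, 0.003]
contact_force: [0.3, 0.4, 0.7]
grip_width: -0.002
grasp_force: 0.0
```

{"api": "move_arm", "payload": {"fingers": [255, 255, 255, 255, 255, 255, 255, 255, 255, 255, 255, 255, 255, 255, 255], "linear": [[0, 0.14, 0], [0, 0.14, 0], [0, 0.14, 0], [0, 0.14, 0], [0, 0.14, 0], [0, 0.14, 0], [0, 0.14, 0], [0, 0.14, 0], [0, 0.14, 0], [0, 0.14, 0], [0, 0.14, 0], [0, 0.14, 0], [0, 0.14, 0], [0, 0.14, 0], [0, 0, 0]], "rot": [[0, 0, 0], [0, 0, 0], [0, 0, 0], [0, 0, 0], [0, 0, 0], [0, 0, 0], [0, 0, 0], [0, 0, 0], [0, 0, 0], [0, 0, 0], [0, 0, 0], [0, 0, 0], [0, 0, 0], [0, 0, 0], [0, 0, 0]]}}

```text
time_s: 14.55
ee_pos: [0.5568, -0.0548, 0.0137]
orientation: [2.331, 2.104, 0.002]
contact_force: [-0.8, -0.5, 0.8]
grip_width: -0.002
grasp_force: 0.0
```

```bash
python3 - <<'E'
from h import *
s,M=st(); look('top','t5.png'); cc,e,L,R=ss()
E
```

```text
t 14.55 tcp [ 0.5568 -0.0548  0.0137] cradle [ -65.5 -125.5] F [-0.8 -0.5  0.8] w -0.0
strip c [-41.8  57.7] a -0.047 L [-51.2 256.1] R [-37.  -43.5] d_post 29.7 size [203.  36.] 1226
```

View pics/t5.png

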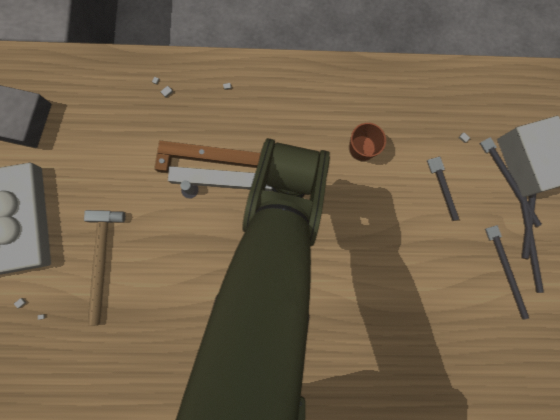

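{"api": "move_arm", "payload": {"fingers": [255, 255, 0, 0, 0, 0, 0, 0, 0, 0, 0, 0, 0, 0, 0, 0, 0, 0, 0], "linear": [[0, -0.6, 0], [0, -0.7, 0], [0, 0, -0.6], [0, 0, -0.8], [0, 0, 0], [0, 0, 0], [0, 0, 0], [0, 0, 0], [0, 0, 0], [0, 0, 0], [0, 0, 0], [0, 0, 0], [0, 0, 0], [0, 0, 0], [0, 0, 0], [0, -0.7, 0], [0, -0.7, 0], [0, -0.7, 0], [0, -0.8, 0]], "rot": [[0, 0, 0], [0, 0, 0], [0, 0, 0], [0, 0, 0], [0, 0, 0.0909], [0, 0, 0.0909], [0, 0, 0.0909], [0, 0, 0.0909], [0, 0, 0.0909], [0, 0, 0.0909], [0, 0, 0.0909], [0, 0, 0.0909], [0, 0, 0.0909], [0, 0, 0.0909], [0, 0, 0.0909], [0, 0, 0], [0, 0, 0], [0, 0, 0], [0, 0, 0]]}}

```text
time_s: 16.55
ee_pos: [0.5058, 0.0972, 0.084]
orientation: [-3.137, 0.162, -0.003]
contact_force: [0.7, -0.8, 0.4]
grip_width: 1.004
grasp_force: 0.0
```

```bash
python3 - <<'E'
from h import *
s,M=st(); print(C.T@M[:2,:2]); cc,e,L,R=ss(); to(-100,15,.002,s,M); print(s['joint_positions'].round(2))
E
```

```text
t 16.55 tcp [0.5058 0.0972 0.084 ] cradle [-131.8   20.5] F [ 0.7 -0.8  0.4] w 1.0
[[ 1.00003380e+00 -5.64335858e-04]
 [-5.65140497e-04 -1.00003570e+00]]
strip c [-35.9 -69.4] a -0.049 L [-47.2 159.5] R [ -32.4 -140.2] d_post 29.3 size [142.  36.] 861
move mm (tool) [31.6  5.6 82. ]
[ 0.09 -0.03  2.08  0.    1.1   1.76]
```

{"api": "move_arm", "payload": {"fingers": [0, 0, 0, 0, 0, 0], "linear": [[0, 0.11, 0.3], [0, 0, 0.5], [0, 0, 0.5], [0, 0, 0.3], [0, 0, 0.04], [0, 0, 0]], "rot": [[0, 0, 0], [0, 0, 0], [0, 0, 0], [0, 0, 0], [0, 0, 0], [0, 0, 0]]}}

```text
time_s: 17.2
ee_pos: [0.5047, 0.09, 0.001]
orientation: [3.137, -0.161, -0.001]
contact_force: [0.4, 0.2, -0.1]
grip_width: 1.001
grasp_force: 0.0
```

{"api": "move_arm", "payload": {"fingers": [0, 0, 0, 0, 0, 0, 0, 0, 0, 0, 0, 0, 0, 0, 0, 0], "linear": [[0.2, 0, 0], [0.2, 0, 0], [0.2, 0, 0], [0.1, 0, 0], [0.1, 0, 0], [0.1, 0, 0], [0.1, 0, 0], [0.1, 0, 0], [0.1, 0, 0], [0.1, 0, 0], [0.1, 0, 0], [0.1, 0, 0], [0.1, 0, 0], [0.06, 0, 0], [0, 0, 0], [0, 0, 0]], "rot": [[0, 0, 0], [0, 0, 0], [0, 0, 0], [0, 0, 0], [0, 0, 0], [0, 0, 0], [0, 0, 0], [0, 0, 0], [0, 0, 0], [0, 0, 0], [0, 0, 0], [0, 0, 0], [0, 0, 0], [0, 0, 0], [0, 0, 0], [0, 0, 0]]}}

```text
time_s: 18.8
ee_pos: [0.5861, 0.0824, 0.001]
orientation: [-3.137, 0.16, 0.006]
contact_force: [-4.6, 0.5, 2.7]
grip_width: 0.999
grasp_force: 2.5
```

```bash
python3 - <<'E'
from h import *
s,M=st(); look('top','t6.png'); look('scene','s6.png'); cc,e,L,R=ss()
E
```

```text
t 18.8 tcp [0.5861 0.0824 0.001 ] cradle [-50.4  14. ] F [-4.6  0.5  2.7] w 1.0
strip c [-21.2 -84.9] a 0.008 L [-19.3 159.2] R [ -21.6 -140.8] d_post 54.3 size [112.  35.] 558
```

View pics/s6.png

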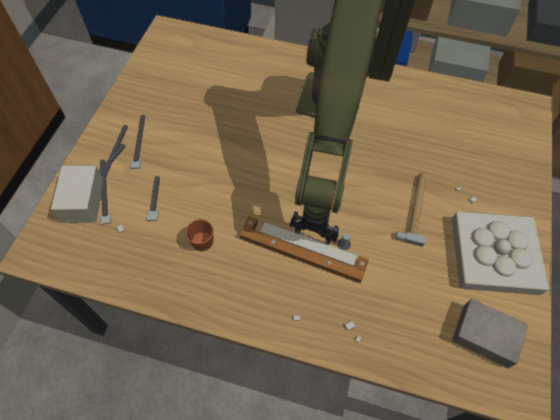

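The scene view shows the strip at (308,243) in the bay, flush with both fingers and 2 to 3 mm short of the fence. I'll push a little further, then back off.

{"api": "move_arm", "payload": {"fingers": [0, 0, 0, 0, 0, 0, 0, 0, 0, 0, 0, 0], "linear": [[0.03, 0, 0], [0.03, 0, 0], [0.02, 0, 0], [0, 0, 0], [-0.3, 0, 0], [-0.6, 0, 0], [0, 0, -0.6], [0, 0, -0.9], [-0.9, 0, -0.5], [-0.9, 0, 0], [-0.4, 0, 0], [0, 0, 0]], "rot": [[0, 0, 0], [0, 0, 0], [0, 0, 0], [0, 0, 0], [0, 0, 0], [0, 0, 0], [0, 0, 0], [0, 0, 0], [0, 0, 0], [0, 0, 0], [0, 0, 0], [0, 0, 0]]}}

```text
time_s: 20.15
ee_pos: [0.4365, 0.0976, 0.1003]
orientation: [-3.138, 0.159, -0.0]
contact_force: [1.0, 0.9, 0.0]
grip_width: 1.0
grasp_force: 0.0
```

```bash
python3 - <<'E'
from h import *
s,M=st(); look('top','t7.png'); cc,e,L,R=ss()
E
```

```text
t 20.15 tcp [0.4365 0.0976 0.1003] cradle [-200.8   13.9] F [1.  0.9 0. ] w 1.0
strip c [-17.9   8.6] a 0.003 L [-17.5 159.1] R [ -18.3 -140.9] d_post 56.4 size [299.  37.] 1855
```

View pics/t7.png

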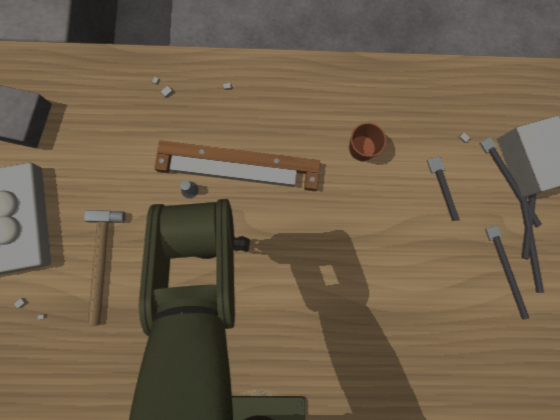

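The strip, from (170,163) to (296,178), lies flush along the fence between the end blocks. Its centre line is at x = -18 mm and its ends are at y = +159 and -141 mm. The hammer, pot and chisel are where they were, and the arm is clear.

```bash
python3 -c "
from workcell import r
print(r.finish_job())"
```

```text
the job is handed in; nothing more can be done
None
```

The strip was pushed home flat against the fence, left end in behind the post first, and the job was handed in at about 20 s of the 72 s allowed; no verdict came back.

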